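# Clear the isolator, stack the carton and switch the brazing station off

## Robot

A 7-joint arm with a two-finger parallel gripper is mounted at the origin on the work surface. World frame = base frame: x ahead of the robot, y to its left, z up, the work surface at z = 0. Lengths are in m, angles in rad, forces in N, time in s.
With the tool pointing down it reaches from about 0.425 to 0.825 m from the base axis. Payload 3.6 kg.
Tool frame: the origin (TCP) lies where the fingers leave the gripper's body, on its centre line; the fingertips stand 73 mm ahead of it and the grasp point (between the pads) lies 54 mm ahead of it; z points along the fingers, y is the line along which they close (so a half turn about z gives the same grasp; the last joint's range is limited). The gripper opens to 85 mm and grips with 20 to 120 N. Pads are 22 mm wide; open, the fingers measure 114 mm over their backs; the gripper's body (76 mm by 85 mm) begins 54 mm behind the grasp point. The pads swing forward as they close: fully open they stand 13 mm farther back than shut.
Start: joints at [1.22, 0.615, -0.013, 1.423, 0.008, 1.103, -0.04], TCP at [0.207, -0.616, 0.304] pointing down, gripper open.
Joint ranges: [-3.12, 3.12], [-0.3, 2.06], [-1.34, 1.32], [0.26, 2.42], [-1.36, 4.5], [0.01, 1.98], [-2.84, 2.84]. Speed limits (rad/s): [2.79, 2.79, 3.14, 3.14, 3.14, 3.14, 3.14].

## Interface

Orientations are given as a unit quaternion [x, y, z, w].
In Python, from station import arm, snapshot, camera_info, ticket gives the robot as it stands. Calls block until the motion is done:
- arm.movep(position, orientation): joint-space move of the TCP to a pose.
- arm.line_to(position, velocity=0.15, ori=None): straight line of the TCP; ori=None keeps the orientation; velocity is the mean speed in m/s.
- arm.move_j(angles): joint-space move.
- arm.move_gripper(opening, effort=None): opening from 0.0 (shut) to 1.0 (fully open); effort is the grip in N (None keeps the last); returns when the fingers have stopped.
- arm.pause(seconds).
- arm.ik(position, orientation): joint angles nearest the present ones, or None.
- snapshot(name): name is "side" or "top" or "wrist"; returns the picture (420x560x3 uint8, blue, green, red); there is no depth.
- camera_info(name): a dict with "fx", "fy", "cx", "cy" (pixels), "R" (3x3) and "t" (3): a world point X has camera coordinates R X + t; the wrist camera has in their place "T_tool_cam" (4x4, takes a point from camera to tool coordinates, whose origin is the TCP and whose axes are the flange's). Camera axes: x right, y down, z forward; pixel columns grow to the right and rows downward; lengths in m; the calibration is good to about 2 mm. The wrist camera is an equidistant fisheye: a pixel r from the principal point sees the ray r / f radians off the axis. A picture is of the moment at which its call begins: read the wrist's pose just before it. camera_info takes no time and is no camera call.
A pose or a line that the arm cannot do raises arm.MotionError and nothing moves.
- ticket.finish_job(): hands the job in; it is judged then, once.
Readings, each from a call of its own:
- arm.read_time(): time.
- arm.read_joint_positions(): joint angles.
- arm.read_dq(): joint speeds.
- arm.read_effort(): joint torques, N m.
- arm.read_tool_pos(): TCP position.
- arm.read_eef_rot(): TCP orientation.
- arm.read_ft_force(): force on the tool from outside, world axes, zero at the start.
- arm.read_wrist_torque(): the same for the moment, N m.
- arm.read_opening(): opening from 0.0 (shut) to 1.0 (fully open).
- arm.read_finger_force(): force on a finger pad.
Only numpy, scipy, OpenCV 4.12 (cv2) and the standard library are available. Lean on these libraries where they do the work, as an engineer would, in place of code of your own. Each camera call takes 0.05 s, during which the arm holds its last target. There are 200 camera calls.

## Task

Switch the brazing station off. A carton left on the grey power box is in the way of the red isolator handle: first lift it off and set it gently, upright and square, on top of the cartons already in the blue stacking rack, and let go of it; then turn the red handle fully from ON to its OFF stop. Leave the handle at ON until the carton is stacked, never drop or tip the carton, keep the two stacked cartons in place, and leave the bottle, copper ring and compressor where they stand.

Things in the scene. Friction and masses are not known exactly. Their poses are not given: they have to be found in the camera images.
- powerbox: Grey steel enclosure 220 x 240 x 50 mm (x, y, z), fixed. Origin: centre of its underside. On its top (z = 50) are the red handle on a yellow plate, pivot at x = -50, y = -60, a black terminal housing and, at the start, the loose carton, its centre at x 30..42, y 25, long side 3 to 5 mm from the housing (no finger fits there), ends free, in the handle's sweep.
- housing (a point): Centre of the top of the fixed black terminal housing on the power box: 100 x 50 x 80 mm (x, y, z), its top 130 mm above the powerbox underside, at powerbox x = 30, y = 82. Axes as the powerbox.
- pivot (a point): Point on the vertical axis of the red handle, at the mid-height of the handle's bar (91 mm above the powerbox underside). Axes parallel to the powerbox.
- handle (a joint): Angle of the red handle, rad, growing anticlockwise seen from above. 0 = ON stop (bar points along powerbox +x, to the green mark), 1.571 = OFF stop (bar points along powerbox +y, to the white mark). Over-centre snap action: it is driven to the nearer stop; about 0.25 N m to start it, less towards the middle (0.785), beyond which it snaps on by itself.
- handle_grip (a point): Point to grip on the red handle's bar, 85 mm from the axis, mid-height; its x axis points outwards along the bar. The bar is 105 mm long from the axis, 18 mm wide and 26 mm high (from 78 to 104 mm above the powerbox underside), hub 44 mm across.
- carton: The loose closed carton to be stacked, 66 mm long (x) by 56 mm wide (y) by 60 mm high, rigid, 0.3 to 0.55 kg, blue tape along its length (x) over the lid. Origin: centre of its underside. Gripped by its ends (66 mm) or its sides (56 mm).
- rack: Blue stacking rack, fixed. Origin: centre of its underside. Base plate 120 x 110 x 12 mm; two upright cheeks 6 mm thick, 50 mm wide in y, tops 202 mm above the underside, standing either side in x with 84 mm clear between them. Open on its +y and -y sides. Two cartons stand in it, length along x.
- seat (a point): Fixed point of the rack where the centre of the loose carton's underside goes: 132 mm above the rack's underside, on top of the two cartons. Axes as the rack; the carton's length goes along x, either way round. Its top is then 10 mm below the cheeks' tops, so it can be held there only by its 56 mm sides.
- lower: Lower carton in the rack, same size as the loose one, loose, 0.5 kg. Origin: centre of its underside, on the base plate.
- upper: Upper carton in the rack, same size, loose, 0.5 kg, standing on the lower one. Origin: centre of its underside; the loose carton goes on its top, 60 mm higher.
- spray: Bystander: white upright bottle with yellow label and red cap, 52 mm diameter, 150 mm high. Origin: centre of its underside.
- coil: Bystander: copper ring lying flat, 96 mm outside diameter, 26 mm high. Origin: centre of its underside.
- compressor: Bystander: small black round compressor, 84 mm diameter, 80 mm high, with a copper stub reaching to 53 mm from its axis. Origin: centre of its underside.
Mind the look-alikes: they are no part of the job. What is shaped like the lower but pink is not meant. What is shaped like the upper but purple is not meant.

How it is judged:
On the way, in this order (a step that is already met when the one before it is completed fails the run):
1. the carton rests squarely on the upper carton in the rack, released, with the handle still at ON (horizontal distance between carton and upper below 0.01 m and z of carton in the frame of upper between 0.056 and 0.064 m and angle between the x axis of carton and the x axis of rack, either way round below 0.12 rad and angle between carton's own z axis and vertical below 0.06 rad and linear speed of carton below 0.03 m/s and contact force between carton and the fingers below 0.1 N and value of joint handle below 0.3 rad), for 0.2 s.
2. the red handle is turned to its OFF stop (value of joint handle above 1.45 rad), for 0.2 s.
At the end, for the whole second after the job is handed in: The red handle is at its OFF stop (joint above 1.45 rad) and the carton stands released and at rest on the upper carton in the rack: within 10 mm of it horizontally, 56 to 64 mm above it, its length within 0.12 rad of the rack's x axis, upright within 0.06 rad; both cartons below are upright (horizontal distance between carton and upper below 0.01 m and z of carton in the frame of upper between 0.056 and 0.064 m and angle between the x axis of carton and the x axis of rack, either way round below 0.12 rad and angle between each of carton, upper, lower's own z axis and vertical below 0.06 rad and linear speed of carton below 0.03 m/s and contact force between carton and the fingers below 0.1 N and value of joint handle above 1.45 rad); the robot touches nothing.
It fails at once if The handle is moved off ON before the carton is clear of the power box (value of joint handle above 0.5 rad and horizontal distance between carton and rack above 0.05 m).
It fails at once if The carton is dropped: it moves faster than 0.5 m/s (a fall of about 13 mm) with no finger touching it (linear speed of carton above 0.5 m/s and contact force between carton and the fingers below 0.1 N).
It fails at once if The carton is tipped by more than 0.5 rad (angle between carton's own z axis and vertical above 0.5 rad).
It fails at once if A carton already stacked in the rack is shifted by more than 12 mm (distance of any of upper, lower from where it was at the start of the episode above 0.012 m).
It fails at once if The bottle, copper ring or compressor is shifted by more than 30 mm or tipped over (distance of any of spray, coil, compressor from where it was at the start of the episode above 0.03 m or angle between any of spray, coil, compressor's own z axis and vertical above 0.4 rad).
It also fails if it takes over 72 s, if anything falls off the work surface, if the arm or the gripper's body presses on something with over 40 N, if the wrist force passes 120 N, or if a joint passes its speed limit or range.

## Working session

There is one attempt and no reset: what is moved stays moved. The work goes in short steps, each a Python script; the robot and the scene stay as the last script left them, time stands still between calls to the robot, and variables do not carry over. Pictures are saved under pics/ and viewed, at most 10 in all, crops included, and the job is handed in when it is done.

```bash
ls; mkdir -p pics; python3 - <<'E'
from station import arm,snapshot,camera_info
import cv2
for n in("side","top"):
    cv2.imwrite(f"pics/{n}0.png",cv2.resize(snapshot(n),(800,600),interpolation=cv2.INTER_CUBIC)); print(n,camera_info(n))
print(camera_info("wrist"),arm.read_tool_pos(),arm.read_eef_rot(),arm.read_time())
E
```

```text
pics
side {'fx': 505.57789924826926, 'fy': 505.57789924826926, 'cx': 279.86976341095544, 'cy': 201.72702090688657, 'R': array([[-0.91524672, -0.40260327, -0.0152985 ],
       [-0.23119396,  0.55591804, -0.79843878],
       [ 0.32995878, -0.72723155, -0.60188161]]), 't': array([0.51420866, 0.21590857, 0.95604226])}
top {'fx': 447.8353776925606, 'fy': 447.8353776925606, 'cx': 277.18507348511525, 'cy': 208.38350896859194, 'R': array([[-1.68820470e-02, -9.99857462e-01, -2.29657024e-04],
       [-9.91948047e-01,  1.67773336e-02, -1.25529255e-01],
       [ 1.25515216e-01, -1.89138295e-03, -9.92089892e-01]]), 't': array([0.02990008, 0.58064904, 1.13990655])}
{'fx': 325.19226210127806, 'fy': 325.19226210127806, 'cx': 278.5421498933771, 'cy': 205.81377189607568, 'T_tool_cam': array([[ 1.13268452e-03, -9.64290052e-01, -2.64846018e-01,
         6.76633964e-02],
       [ 9.99998226e-01,  6.93607832e-04,  1.75137004e-03,
        -1.30630115e-03],
       [-1.50512944e-03, -2.64847532e-01,  9.64289127e-01,
        -7.07745637e-02],
       [ 0.00000000e+00,  0.00000000e+00,  0.00000000e+00,
         1.00000000e+00]])} [ 0.20668144 -0.61570769  0.30282625] [ 9.86919538e-01  1.61209178e-01 -1.99083533e-04 -1.17755555e-03] 0.1
```

View pics/side0.png

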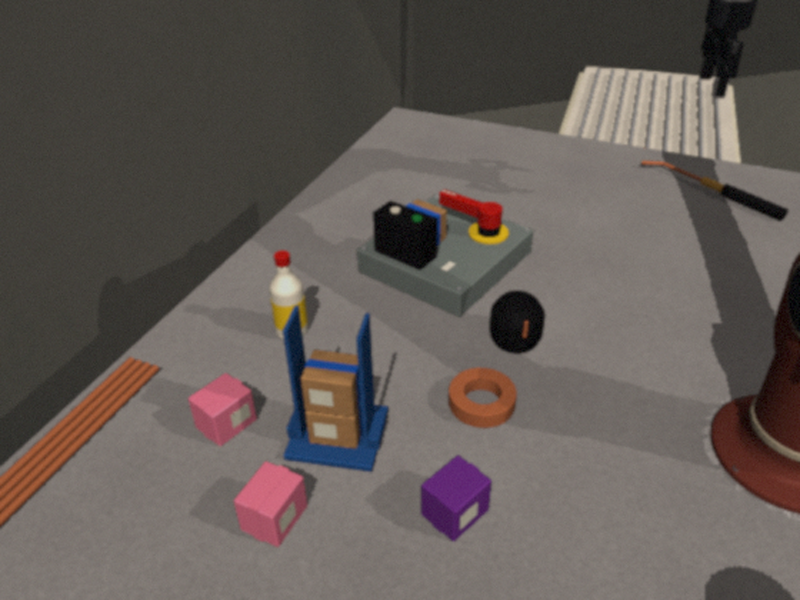

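View pics/top0.png

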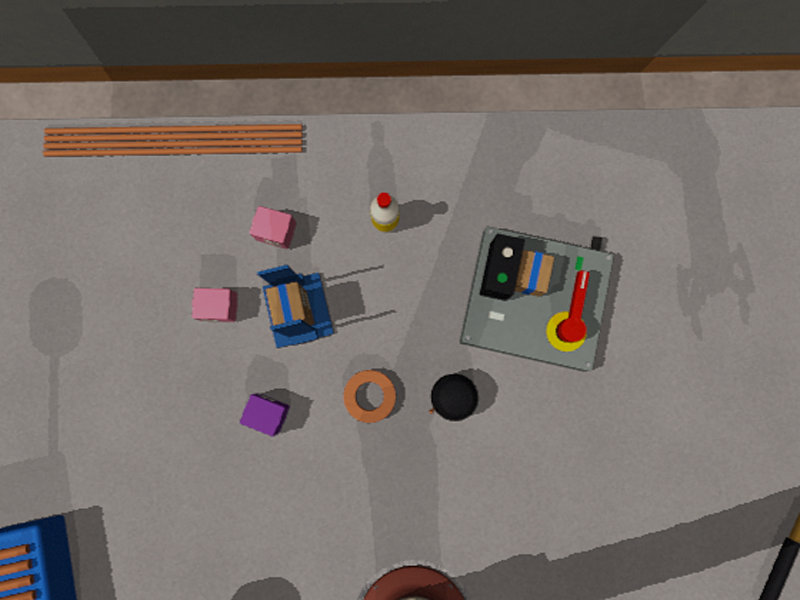

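The top view shows the box corners near (487,227), (620,255), (587,371) and (460,343). The handle pivot is at (572,329), the carton at (537,272), and the rack carton's top at (288,303). I'll get coarse poses from these, then take wrist close-ups.

```bash
cat > h.py <<'E'
from station import arm,snapshot,camera_info
import numpy as np,cv2
from scipy.spatial.transform import Rotation as Rn
from scipy.optimize import least_squares
def back(n,uv,z):
    c=camera_info(n);d=np.array([(uv[0]*.7-c['cx'])/c['fx'],(uv[1]*.7-c['cy'])/c['fy'],1])
    R,t=c['R'],c['t'];o=-R.T@t;r=R.T@d
    return o+r*(z-o[2])/r[2]
def quat(yaw):  # tool down, tool y axis (closing) at world angle yaw
    y=np.array([np.cos(yaw),np.sin(yaw),0]);z=np.array([0,0,-1.]);x=np.cross(y,z)
    return Rn.from_matrix(np.c_[x,y,z]).as_quat()
def wproj(X,p,q):  # world points -> wrist px, p,q tool pose
    c=camera_info('wrist');T=c['T_tool_cam']
    Xt=(np.atleast_2d(X)-p)@Rn.from_quat(q).as_matrix()
    Xc=(Xt-T[:3,3])@T[:3,:3]
    r=np.hypot(Xc[:,0],Xc[:,1]);th=np.arctan2(r,Xc[:,2]);s=th/np.maximum(r,1e-9)
    return np.c_[c['cx']+c['fx']*s*Xc[:,0],c['cy']+c['fy']*s*Xc[:,1]]
def tproj(n,X):
    c=camera_info(n);Y=np.atleast_2d(X)@c['R'].T+c['t'];return np.c_[c['cx']+c['fx']*Y[:,0]/Y[:,2],c['cy']+c['fy']*Y[:,1]/Y[:,2]]
def place(P,pose):  # pose x,y,yaw ; local pts
    c,s=np.cos(pose[2]),np.sin(pose[2]);P=np.atleast_2d(P)
    return np.c_[pose[0]+c*P[:,0]-s*P[:,1],pose[1]+s*P[:,0]+c*P[:,1],P[:,2]]
E
python3 - <<'E'
from h import *
C=[back('top',u,.05) for u in[(487,227),(620,255),(587,371),(460,343)]]
print('box',np.mean(C,0),[np.round(c,3) for c in C])
print('piv',back('top',(572,329),.108),'tip',back('top',(583,272),.104))
print('carton',back('top',(537,272),.11))
print('stack',back('top',(288,303),.132))
for n,u in dict(bottle=(384,200),coil=(370,396),comp=(454,397)).items(): print(n,back('top',u,{'bottle':.15,'coil':.026,'comp':.08}[n]))
for u in[(273,347),(332,333)]:print('base',back('top',u,.012))
for p,yaw in[((.62,-.20,.36),None),((.6,.15,.42),None)]:
  for y in np.arange(-3,3.2,.5):
    j=arm.ik(p,quat(y)); print(p,round(y,1),None if j is None else np.round(j,2))
E
```

```text
box [ 0.57388591 -0.23885158  0.05      ] [array([ 0.708, -0.15 ,  0.05 ]), array([ 0.651, -0.392,  0.05 ]), array([ 0.441, -0.32 ,  0.05 ]), array([ 0.495, -0.094,  0.05 ])]
piv [ 0.51279153 -0.28082443  0.108     ] tip [ 0.61212561 -0.30619579  0.104     ]
carton [ 0.61249858 -0.22474791  0.11      ]
stack [0.56305466 0.20254577 0.132     ]
bottle [0.73375126 0.03776363 0.15      ]
coil [0.40286072 0.07039122 0.026     ]
comp [ 0.40008271 -0.07763316  0.08      ]
base [0.49563433 0.2502628  0.012     ]
base [0.51984271 0.14044383 0.012     ]
(0.62, -0.2, 0.36) -3.0 [ 0.07  0.6   0.37  1.34 -0.22  1.24 -2.54]
(0.62, -0.2, 0.36) -2.5 [ 0.15  0.58  0.24  1.34 -0.14  1.24 -2.11]
(0.62, -0.2, 0.36) -2.0 [ 0.22  0.58  0.11  1.33 -0.06  1.23 -1.67]
(0.62, -0.2, 0.36) -1.5 [ 0.3   0.58 -0.05  1.33  0.03  1.23 -1.24]
(0.62, -0.2, 0.36) -1.0 [ 0.36  0.58 -0.14  1.33  0.08  1.24 -0.79]
(0.62, -0.2, 0.36) -0.5 [ 0.43  0.59 -0.27  1.33  0.15  1.25 -0.35]
(0.62, -0.2, 0.36) 0.0 [ 0.49  0.6  -0.39  1.32  0.23  1.26  0.09]
(0.62, -0.2, 0.36) 0.5 [ 0.56  0.62 -0.52  1.32  0.3   1.28  0.53]
(0.62, -
[... 490 characters left out ...]
  0.5  -0.35  1.32  0.17  1.35 -2.43]
(0.6, 0.15, 0.42) -1.5 [-0.    0.52 -0.49  1.32  0.24  1.36 -1.99]
(0.6, 0.15, 0.42) -1.0 [ 0.05  0.54 -0.59  1.31  0.29  1.38 -1.53]
(0.6, 0.15, 0.42) -0.5 [ 0.08  0.55 -0.65  1.31  0.33  1.38 -1.06]
(0.6, 0.15, 0.42) 0.0 [ 0.09  0.55 -0.67  1.31  0.34  1.39 -0.57]
(0.6, 0.15, 0.42) 0.5 [ 0.13  0.57 -0.76  1.31  0.39  1.41 -0.11]
(0.6, 0.15, 0.42) 1.0 [ 0.17  0.6  -0.85  1.31  0.44  1.43  0.35]
(0.6, 0.15, 0.42) 1.5 [ 0.21  0.62 -0.93  1.31  0.49  1.45  0.81]
(0.6, 0.15, 0.42) 2.0 [ 0.28  0.69 -1.15  1.31  0.62  1.52  1.2 ]
(0.6, 0.15, 0.42) 2.5 [ 0.28  0.69 -1.15  1.31  0.62  1.52  1.7 ]
(0.6, 0.15, 0.42) 3.0 [ 0.28  0.69 -1.15  1.31  0.62  1.52  2.2 ]
```

```bash
python3 - <<'E'
from h import *
def go(n,p,y):
    arm.movep(list(p),quat(y).tolist()); arm.pause(.3)
    P,Q=arm.read_tool_pos(),arm.read_eef_rot(); im=snapshot('wrist')
    np.savez(f'{n}.npz',p=P,q=Q,im=im); cv2.imwrite(f'pics/{n}.png',cv2.resize(im,(800,600),interpolation=cv2.INTER_CUBIC)); print(n,P,Q,arm.read_time())
go('w_box',(.58,-.235,.36),-.25)
go('w_rack',(.565,.20,.44),-1.35)
E
```

```text
w_box [ 0.57979902 -0.23557892  0.35995311] [ 7.90075337e-01  6.13009752e-01 -7.25272415e-05  9.51354236e-06] 2.3917
w_rack [0.56526574 0.19935592 0.4398731 ] [ 9.93971656e-01  1.09637295e-01 -7.58812907e-05  7.20561206e-05] 4.3667
```

View pics/w_box.png

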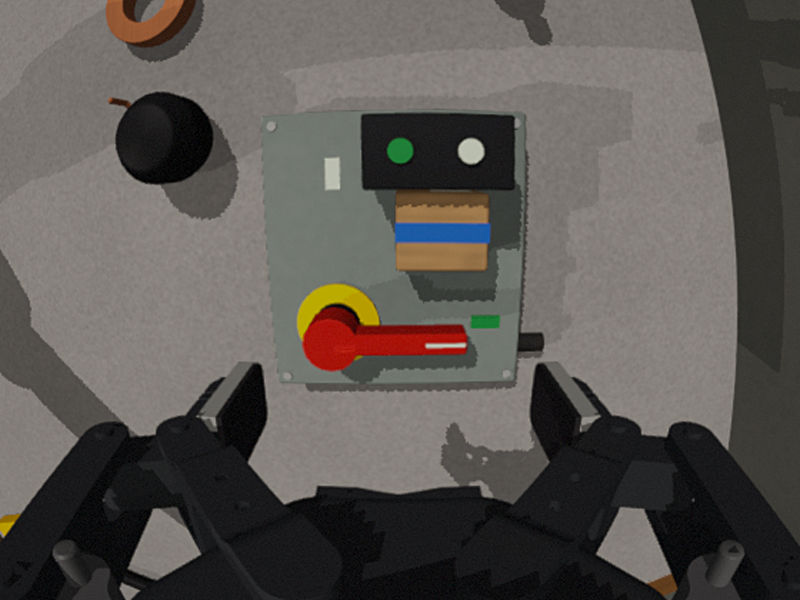

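View pics/w_rack.png

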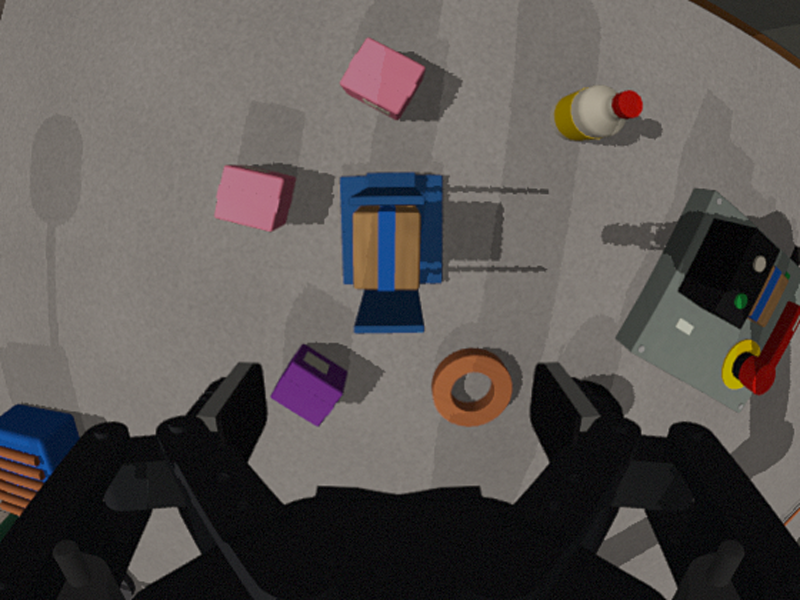

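Wrist box view: carton lid corners are at about (396,194), (488,194), (487,270) and (396,270), and the housing top spans (362,114) to (514,189). Wrist rack view: base corners are at about (341,176) to (443,283), and the upper carton's lid spans (355,208) to (420,290). Next I'll fit the poses.

```bash
cat > fit.py <<'E'
from h import *
def fit(n,L,px,x0):
    d=np.load(n+'.npz');px=np.array(px)*.7
    f=lambda v:(wproj(place(L,v),d['p'],d['q'])-px).ravel()
    r=least_squares(f,x0,loss='soft_l1');print(n,np.round(r.x,4),'res',np.round(r.fun.reshape(-1,2),1).tolist());return r.x
def rect(a,b,z,cx=0,cy=0):return [[cx-a,cy+b,z],[cx+a,cy+b,z],[cx+a,cy-b,z],[cx-a,cy-b,z]]
E
python3 - <<'E'
from fit import *
b=fit('w_box',rect(.11,.12,.05),[(263,115),(525,114),(515,381),(278,384)],[.574,-.239,-.25])
b=fit('w_box',rect(.05,.025,.13,.03,.082),[(362,114),(514,118),(514,189),(361,188)],[.574,-.239,-.25])
b=fit('w_box',rect(.11,.12,.05)+rect(.05,.025,.13,.03,.082),[(263,115),(525,114),(515,381),(278,384),(362,114),(514,118),(514,189),(361,188)],[.574,-.239,-.25])
c=fit('w_box',rect(.033,.028,.11),[(396,194),(488,194),(487,270),(396,270)],[.61,-.22,-.25])
R=np.array([[np.cos(b[2]),np.sin(b[2])],[-np.sin(b[2]),np.cos(b[2])]]);print('carton in box',R@(c[:2]-b[:2]))
def rr(a,b,z):return [[a,b,z],[a,-b,z],[-a,-b,z],[-a,b,z]] # order UL,UR,LR,LL
r=fit('w_rack',rr(.06,.055,.012),[(341,176),(443,175),(441,283),(343,283)],[.56,.2,.22])
u=fit('w_rack',rr(.033,.028,.132),[(355,208),(420,208),(419,290),(353,290)],[.56,.2,.22])
k=fit('w_rack',[[-.048,.025,.202],[-.048,-.025,.202],[-.042,.025,.202],[-.042,-.025,.202]],[(355,331),(424,331),(356,326),(423,326)],[.56,.2,.22])
# overlay crops
for n,V in(('w_box',[(rect(.11,.12,.05)+rect(.05,.025,.13,.03,.082),b),(rect(.033,.028,.11),c)]),('w_rack',[(rr(.06,.055,.012),r),(rr(.033,.028,.132),u),(rr(.048,.025,.202)+rr(.042,.025,.202),u)])):
    d=np.load(n+'.npz');im=cv2.resize(d['im'],None,fx=3,fy=3,interpolation=cv2.INTER_CUBIC)
    for L,v in V:
        for p in (wproj(place(L,v),d['p'],d['q'])+.5)*3: cv2.drawMarker(im,tuple(int(i) for i in p),(255,0,255),cv2.MARKER_CROSS,10,1)
    cv2.imwrite(f'pics/{n}_o.png',im[180:860,500:1160] if n=='w_box' else im[320:740,650:1000])
a=cv2.imread('pics/w_box_o.png');a=cv2.resize(a,(480,495));e=cv2.imread('pics/w_rack_o.png')[:, :320]
o=np.zeros((495,800,3),np.uint8);o[:,:480]=a;o[:420,480:]=e;cv2.imwrite('pics/ov.png',o)
E
```

```text
w_box [ 0.5762 -0.2375 -0.2429] res [[-1.2, 0.2], [1.6, -0.7], [-0.2, 0.8], [0.2, -0.2]]
w_box [ 0.5748 -0.2365 -0.2504] res [[-0.9, -1.0], [0.9, -1.4], [0.1, 1.6], [-0.0, 0.9]]
w_box [ 0.5756 -0.2371 -0.2407] res [[-2.0, 0.2], [0.8, -1.2], [-0.5, 0.4], [-0.1, -0.3], [-1.1, -0.5], [0.8, -1.8], [0.5, 1.2], [0.4, 1.5]]
w_box [ 0.6149 -0.2198 -0.2407] res [[-1.0, -1.1], [1.1, -0.8], [0.4, 0.9], [-0.4, 1.3]]
carton in box [0.03409568 0.02618542]
w_rack [0.5661 0.2067 0.2212] res [[-0.5, -0.8], [0.3, -0.3], [0.4, 0.5], [-0.3, 0.6]]
w_rack [0.5648 0.2096 0.2041] res [[-1.6, 0.9], [1.0, 1.6], [0.2, -1.0], [-0.0, -1.7]]
w_rack [0.5662 0.2065 0.2217] res [[-0.6, 1.1], [0.6, 1.1], [-1.4, -1.0], [1.4, -1.0]]
```

View pics/ov.png

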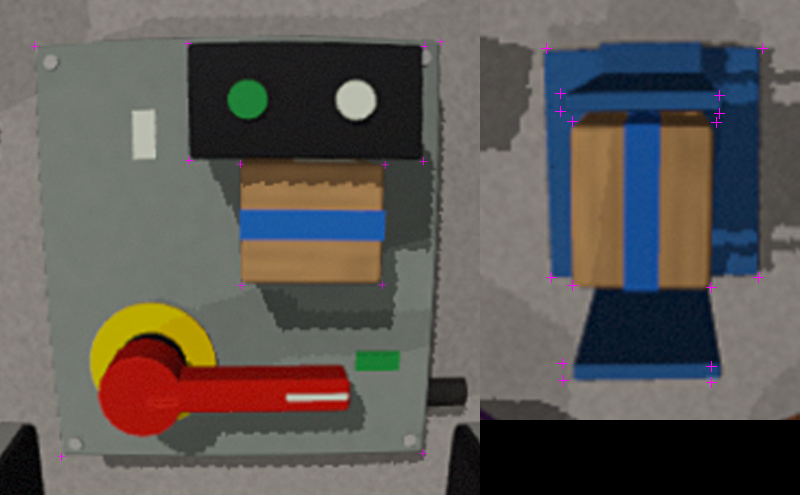

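```bash
python3 - <<'E'
from fit import *
def rr(a,b,z):return [[a,b,z],[a,-b,z],[-a,-b,z],[-a,b,z]]
r=fit('w_rack',rr(.06,.055,.012)+[[-.048,.025,.202],[-.048,-.025,.202],[-.042,.025,.202],[-.042,-.025,.202]],[(341,176),(443,175),(441,283),(343,283)]+[(355,331),(424,331),(356,326),(423,326)],[.56,.2,.22])
f=lambda x,y:((x-480+650)/2.1,(y+320)/2.1)
u=fit('w_rack',rr(.033,.028,.132),[f(572.5,124),f(711,124),f(711,288.5),f(572,288.5)],[.56,.2,.22])
c,s=np.cos(r[2]),np.sin(r[2]);d=u-r;print('u in rack',c*d[0]+s*d[1],-s*d[0]+c*d[1],d[2])
# plan IK check
a=-.2407
for p,y in[((.615,-.220,.139),a),((.615,-.22,.25),a),((.59,0,.089),a),((.59,0,.089),a-np.pi/2),((u[0],u[1],.221),.21-np.pi/2),((u[0],u[1],.31),.21-np.pi/2)]:
    j=arm.ik(list(p),quat(y).tolist());print(p,None if j is None else np.round(j,2))
E
```

```text
w_rack [0.5661 0.2066 0.2218] res [[-0.5, -0.8], [0.3, -0.3], [0.5, 0.5], [-0.2, 0.6], [-0.6, 1.1], [0.5, 1.1], [-1.5, -0.9], [1.3, -1.0]]
w_rack [0.5634 0.2094 0.2169] res [[-1.0, 0.0], [0.8, 0.1], [0.1, 0.0], [0.0, -0.1]]
u in rack -0.0020806358775387057 0.0033533117711447985 -0.004878866525893949
(0.615, -0.22, 0.139) [ 0.47  0.81 -0.28  1.57  0.29  0.8  -0.17]
(0.615, -0.22, 0.25) [ 0.48  0.69 -0.31  1.47  0.23  1.02 -0.12]
(0.59, 0, 0.089) [ 0.13  0.82 -0.28  1.78  0.36  0.59 -0.61]
(0.59, 0, 0.089) [-0.02  0.8  -0.03  1.79  0.04  0.55 -1.88]
(np.float64(0.5633532425602157), np.float64(0.209418065835441), 0.221) [-0.3   0.63 -0.14  1.67  0.11  0.85 -1.85]
(np.float64(0.5633532425602157), np.float64(0.209418065835441), 0.31) [-0.3   0.54 -0.15  1.56  0.09  1.05 -1.84]
```

```bash
python3 - <<'E'
from h import *
a=-.2407;q=quat(a).tolist()
arm.movep([.615,-.220,.27],q)
arm.line_to([.615,-.220,.139],.1)
print('free',arm.read_ft_force(),arm.read_opening())
arm.move_gripper(0.0,50)
print('grip',arm.read_opening(),arm.read_finger_force(),arm.read_ft_force())
cv2.imwrite('pics/s1.png',snapshot('side'))
arm.line_to([.615,-.220,.16],.05);arm.pause(.2)
print('lift',arm.read_opening(),arm.read_finger_force(),arm.read_ft_force(),arm.read_wrist_torque(),arm.read_time())
arm.line_to([.615,-.220,.27],.12)
im=snapshot('side');cv2.imwrite('pics/s2.png',cv2.resize(im[40:240,180:460],(800,571),interpolation=cv2.INTER_CUBIC))
E
```

```text
free [0.79101155 0.51931374 0.46439504] 1.000975526411164
grip 0.7666967478488005 57.83394277095795 [0.45941346 0.29370523 4.27068078]
lift 0.7727869510349179 57.303786277770996 [ 0.67053642 -0.26341501 -3.50379672] [-0.01022215 -0.02418706 -0.04668333] 8.625
```

View pics/s2.png

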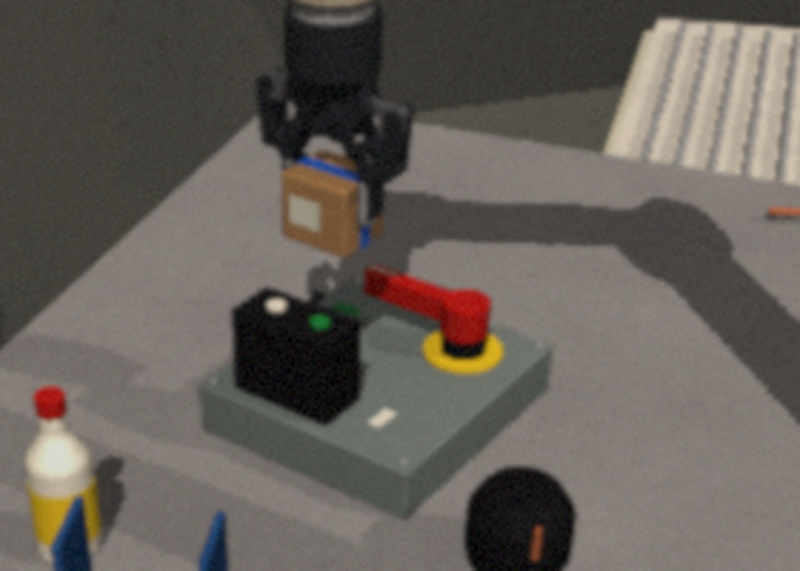

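The carton is held square and clear of the box (around 320,210). I'll set it down on the open table and regrip it by its sides.

```bash
python3 - <<'E'
from h import *
a=-.2407;q=quat(a).tolist()
arm.line_to([.59,0,.27],.2)
arm.line_to([.59,0,.11],.12)
z=.097
while z>.085:
    z-=.0015; arm.line_to([.59,0,z],.03)
    f=arm.read_ft_force()[2]
    if f>-1: break
print('down',z,f,arm.read_tool_pos())
arm.pause(.2);arm.move_gripper(1.0);arm.pause(.1)
arm.line_to([.59,0,.22],.15)
arm.movep([.59,0,.30],quat(a-np.pi/2).tolist());arm.pause(.3)
P,Q=arm.read_tool_pos(),arm.read_eef_rot(); im=snapshot('wrist')
np.savez('w_tab.npz',p=P,q=Q,im=im)
b=cv2.resize(im,None,fx=3,fy=3,interpolation=cv2.INTER_CUBIC)
L=[[.033,.028,.06],[.033,-.028,.06],[-.033,-.028,.06],[-.033,.028,.06]]
uv=wproj(place(L,(.59,0,a)),P,Q);print(uv,arm.read_time())
for p in (uv+.5)*3: cv2.drawMarker(b,tuple(int(i) for i in p),(255,0,255),cv2.MARKER_CROSS,12,1)
c=((uv.mean(0))*3).astype(int);print(c);cv2.imwrite('pics/tab.png',b[max(c[1]-200,0):c[1]+200,c[0]-200:c[0]+200])
E
```

```text
down 0.088 8.705594205082837 [5.90272658e-01 1.10029963e-04 8.98421150e-02]
[[250.23184646 154.15877314]
 [308.63763268 154.23488383]
 [307.17855181 219.91870504]
 [251.45388408 219.88565277]] 17.5583
[838 561]
```

View pics/tab.png

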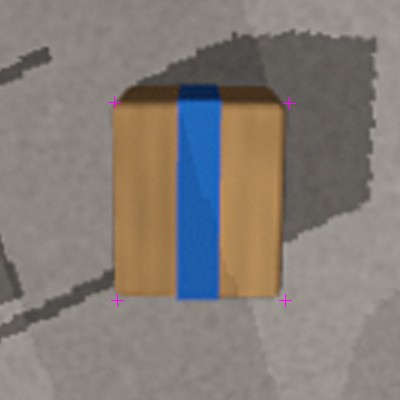

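```bash
python3 - <<'E'
from h import *
a=-.2407;q=quat(a-np.pi/2).tolist()
arm.line_to([.59,0,.089],.15)
print(arm.read_ft_force())
arm.move_gripper(0.0,50);z0=arm.read_tool_pos()[2]
print('grip',arm.read_opening(),arm.read_finger_force(),z0)
arm.line_to([.59,0,.12],.06);arm.line_to([.59,0,.34],.2)
y=.2185-np.pi/2;qq=quat(y).tolist();X,Y=.5638,.2088
arm.line_to([X,Y,.34],.18,ori=qq)
arm.pause(.2);f0=arm.read_ft_force();print(f0,arm.read_tool_pos(),arm.read_opening())
arm.line_to([X,Y,z0+.145],.1)
z=z0+.142
while z>z0+.124:
    z-=.001; arm.line_to([X,Y,z],.02)
    f=arm.read_ft_force()[2]-f0[2]
    if f>2: break
print('contact',z-z0,f,arm.read_tool_pos()[2]-z0,arm.read_ft_force(),arm.read_time())
P,Q=arm.read_tool_pos(),arm.read_eef_rot();im=snapshot('side');cv2.imwrite('pics/s3.png',cv2.resize(im[200:340,160:320],(685,600),interpolation=cv2.INTER_CUBIC))
E
```

```text
[ 1.04095808 -0.19664169  0.60560015]
grip 0.6511065356285132 55.01859962940216 0.08979231139780475
[-0.30366762  0.43600126 -3.35536175] [0.56412187 0.20760706 0.34003599] 0.6516187249291155
contact 0.13099999999999998 7.7477875266692955 0.1319880751993467 [-2.33256621 -1.1344054   4.39242577] 26.9833
```

View pics/s3.png

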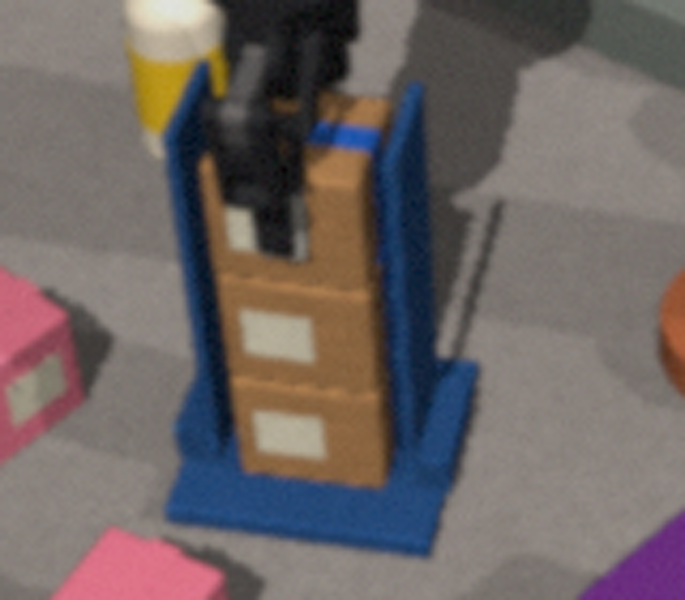

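The carton sits on the stack, aligned (edges around 215–370 continue those of the stack) and with contact at the right height. I'll release it and check.

```bash
python3 - <<'E'
from h import *
arm.move_gripper(1.0);arm.pause(.3)
p=arm.read_tool_pos();print(arm.read_opening(),arm.read_finger_force(),arm.read_ft_force())
arm.line_to([p[0],p[1],p[2]+.02],.05);arm.line_to([.5638,.2088,.44],.15);arm.pause(.2)
P,Q=arm.read_tool_pos(),arm.read_eef_rot();im=snapshot('wrist');s=snapshot('side');print(arm.read_time())
b=cv2.resize(im,None,fx=3,fy=3,interpolation=cv2.INTER_CUBIC)
L=np.array([[.033,.028,.192],[.033,-.028,.192],[-.033,-.028,.192],[-.033,.028,.192]])
uv=wproj(place(L,(.5636,.2090,.2185)),P,Q)
for q in (uv+.5)*3: cv2.drawMarker(b,tuple(int(i) for i in q),(255,0,255),cv2.MARKER_CROSS,12,1)
c=(uv.mean(0)*3).astype(int)
o=np.hstack([b[c[1]-200:c[1]+200,c[0]-190:c[0]+190],cv2.resize(s[200:340,160:300],(400,400),interpolation=cv2.INTER_CUBIC)])
cv2.imwrite('pics/stk.png',o)
E
```

```text
0.998144062015492 0.0 [ 0.7101764  -0.68414218  0.40681276]
30.0667
```

View pics/stk.png

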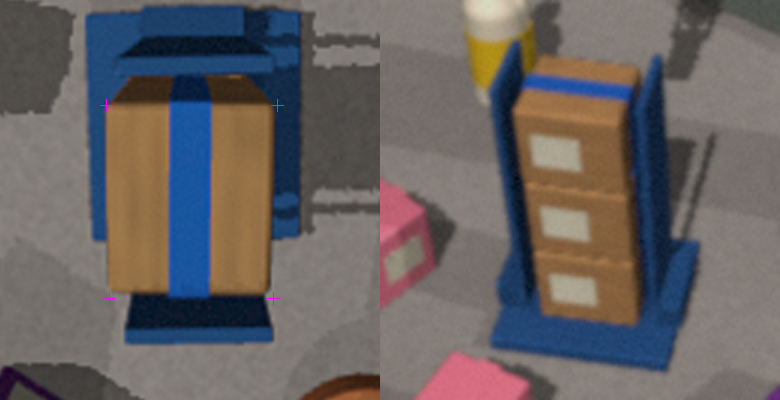

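The carton stands square on the stack: lid corners are within about 1.5 mm of the markers, and the three labels line up. Next, the handle.

```bash
python3 - <<'E'
from h import *
b=np.array([.5756,-.2371,-.2407])
def pose(th,r,d,z):
    L=[[-.05+r*np.cos(th)+d*np.sin(th),-.06+r*np.sin(th)-d*np.cos(th),z]]
    return place(L,b)[0].tolist(),quat(b[2]+th-np.pi/2).tolist()
arm.move_gripper(0.0)
p,q=pose(0,.08,.05,.34);arm.movep(p,q)
p,q=pose(0,.08,.05,.157);arm.line_to(p,.15)
print(arm.read_ft_force(),arm.read_time())
for th in np.arange(0,1.46,.12):
    p,q=pose(th,.08,.026,.157);arm.line_to(p,.08,ori=q);print(round(th,2),np.round(arm.read_ft_force(),1))
arm.pause(.3)
p,q=pose(th,.08,.05,.157);arm.line_to(p,.1)
p[2]=.34;arm.line_to(p,.15);arm.pause(.3)
t=snapshot('top');s=snapshot('side');print(arm.read_time())
cv2.imwrite('pics/end.png',np.hstack([cv2.resize(t[120:320,120:460],(460,270)),cv2.resize(s[100:340,120:420],(338,270))]))
E
```

```text
[ 0.33225821  0.71589787 -0.34236618] 34.25
0.0 [-1.1 -0.1  0.1]
0.12 [-2.2 -2.5  0.2]
0.24 [-0.7 -1.   0.9]
0.36 [ 0.8 -1.1  0.4]
0.48 [-0.1 -0.8  0.1]
0.6 [ 1.  -0.2 -0.4]
0.72 [ 0.1 -0.3 -0.6]
0.84 [ 0.1  0.1 -0.4]
0.96 [ 0.5 -0.   1.2]
1.08 [ 0.   0.1 -0.2]
1.2 [-0.5 -0.6  0.1]
1.32 [ 0.5  0.  -0.5]
1.44 [ 0.4 -0.6 -0.5]
40.4583
```

View pics/end.png

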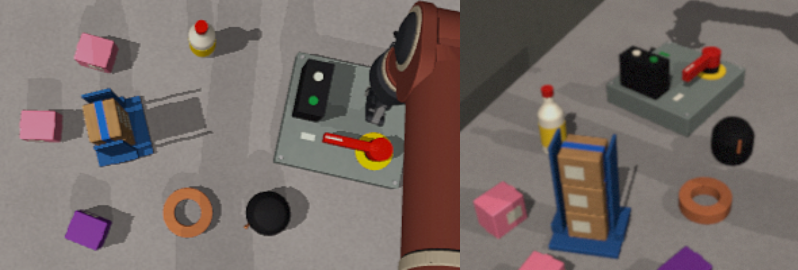

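The bar points along box +y to the white mark (parallel to the box edge), the stack is intact and the bystanders haven't moved.

```bash
python3 -c "
from station import ticket;print(ticket.finish_job())"
```

```text
the job is handed in; nothing more can be done
None
```

I stacked the carton squarely in the rack and let go of it, then turned the red handle to its OFF stop. The job is handed in at about 40 s of the 72 s allowed; the hand-in call didn't return a verdict.

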